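# Hold the starter box key in preheat

### The arm

A 6-joint arm with a two-finger parallel gripper is mounted at the origin on a cart in front of the work surface, level with it; the furniture and walls round the work are solid. World frame = base frame: x ahead of the robot, y to its left, z up, the work surface at z = 0. Lengths are in m, angles in rad, forces in N, time in s.
With the tool pointing down it reaches from about 0.35 to 0.975 m from the base axis. Payload 7.1 kg.
Tool frame: the origin (TCP) lies midway between the tips of the shut fingers; the grasp point (between the pads) lies 19 mm behind it; z points along the fingers, y is the line along which they close (so a half turn about z gives the same grasp; the last joint's range is limited). The gripper opens to 88 mm and grips with 3 to 60 N. Pads are 20 mm wide; open, the fingers measure 115 mm over their backs; the gripper's body (75 mm by 178 mm) begins 61 mm behind the grasp point.
Start: joints at [1.202, 0.423, 1.63, -0, 1.089, -0.019], TCP at [0.214, 0.587, 0.223] pointing down, gripper open.
Joint ranges: [-3, 3], [-0.9, 2.11], [0.09, 2.58], [-1.31, 4.45], [0.11, 2.69], [-2.54, 2.54]. Speed limits (rad/s): [2.39, 2.39, 3.01, 3.14, 3.14, 3.14].

### API

Orientations are given as a unit quaternion [w, x, y, z].
In Python, from station import move_pose, movel, movej, command_gripper, wait, inverse_kinematics, read_camera, camera_info, MotionError, job_done, get_time, get_joint_pos, get_qvel, get_effort, get_tcp_pos, get_ee_rot, get_ft_force, get_ft_torque, get_grip_width, get_finger_force gives the robot as it stands. Calls block until the motion is done:
- move_pose(position, orientation): joint-space move of the TCP to a pose.
- movel(position, frame=None, v=0.15, until_force=None): straight line of the TCP; frame=None keeps the orientation; v is the mean speed in m/s. With until_force (N) it stops when the force on the tool has changed by that much, and returns True; else False.
- movej(angles): joint-space move.
- command_gripper(opening): opening from 0.0 (shut) to 1.0 (fully open); the grip force is fixed at half the most; returns when the fingers have stopped.
- wait(seconds).
- inverse_kinematics(position, orientation): joint angles nearest the present ones, or None.
- read_camera(name): name is "scene" or "top"; returns the picture (384x512x3 uint8, red, green, blue); there is no depth.
- camera_info(name): a dict with "intrinsics" (3x3 intrinsics, pixels), "T" (4x4, takes a point from camera to world coordinates). Camera axes: x right, y up, looking along -z (the intrinsics and any distortion apply to the point x, -y, -z); pixel columns grow to the right and rows downward; lengths in m; the calibration is good to about 2 mm. A picture is of the moment at which its call begins. camera_info takes no time and is no camera call.
A pose or a line that the arm cannot do raises MotionError and nothing moves.
- job_done(): hands the job in; it is judged then, once.
Readings, each from a call of its own:
- get_time(): time.
- get_joint_pos(): joint angles.
- get_qvel(): joint speeds.
- get_effort(): joint torques, N m.
- get_tcp_pos(): TCP position.
- get_ee_rot(): TCP orientation.
- get_ft_force(): force on the tool from outside, world axes, zero at the start.
- get_ft_torque(): the same for the moment, N m.
- get_grip_width(): opening from 0.0 (shut) to 1.0 (fully open).
- get_finger_force(): force on a finger pad.
Only numpy, scipy, OpenCV 4.12 (cv2) and the standard library are available. Lean on these libraries where they do the work, as an engineer would, in place of code of your own. Each camera call takes 0.05 s, during which the arm holds its last target. There are 200 camera calls.

### The job

The control box of a small diesel set lies on its back on the counter for a bench test: raise the hinged metal cover off its key switch, take the round-headed key from the wooden block and work it, with light pressure and twisting it to and fro, past the sticky pins and tumbler until it is fully home in the keyhole, without ramming it. Then turn the key a quarter turn clockwise (seen from above) to the sprung preheat position, and finish while still gripping it and holding it turned, for it springs back when let go. Leave the square-headed key in the block and the pliers, screwdriver and relay where they are.

Things in the scene. Friction and masses are not known exactly. Their poses are not given: they have to be found in the camera images.
- control_box: Grey steel control box, fixed to the counter, 134 x 174 x 66 mm, lying with its panel up. Origin: centre of its underside; x away from the robot at yaw 0, z up. On the panel: the key switch under a round hinged steel cover, and lower than 12 mm: hour meter, pilot lamp, fuse cap.
- keyhole (a point): Centre of the keyhole on the plug's face, 72 mm above the counter; axes as the box; the key goes straight down. At plug 0 the slot (11.4 x 5.2 mm) runs along the box's x. Two sprung pins drag on the blade (5 to 12 N). From 9.6 to 13.6 mm deep a sticky disc stands askew, 0.65 to 0.85 rad clockwise: push lightly (10 N) while twisting clockwise till the key drops in, then back to 0 to go home.
- key_plug (a joint): Turn of the plug, rad: 0 off, 1.571 a quarter turn clockwise from above (preheat, end stop). Return spring 0.016 N m at 0 rising to 0.08 at the stop; the sticky disc adds 0.06. A ward 17.5 to 20 mm under the face blocks a half-inserted key at any angle but 0, and keeps the key in while turned. The key has 0.1 to 0.2 rad of play in the slot: turn it that much further than the plug.
- cover (a joint): Angle of the hinged cover in rad: 0 = lying over the keyhole (key cannot enter), 1.92 = fully raised and leaning back. Stiff hinge (0.025 N m): stays where it is left.
- cover_hinge (a point): Middle of the cover's hinge pin, 75.5 mm above the counter and 31 mm behind the keyhole (+x of the box); the pin runs along the box's y. Axes as the box.
- cover_tab (a point): Middle of the thumb tab on the cover's free edge: a steel roll 11 mm in diameter, 10 mm long along the box's y, on an upright stem. At cover 0 it lies 59 mm in front of the hinge (-x of the box) and 16.5 mm above it (26 mm above the panel); turns with the cover, up and back. Pinched by its ends along the box's y, it can pivot between the fingers. Axes move with the cover.
- round_key: Switch key (loose, 40 g): black round head 32 mm across, 9 mm thick, with a hole; flat steel blade 10 x 4 mm, 35 mm long, notched in both edges; same both ways round. Origin: middle of the shoulder under the head (fully home: at the keyhole point); z up, x along the blade's width, y its thickness. Head centre 19.5 mm above the origin, top 35.5. Stands in a block socket, origin 48 mm up, 1 mm play.
- key_tip (a point): Tip of the round key's blade, 35 mm below its origin. Axes as the key.
- square_key: Another key, not to be used (loose, 40 g): black rectangular head 30 x 9 x 29 mm, round shank; stands in the block's other socket, 52 mm from the round key. Origin: middle of the shoulder. Which key stands in which socket varies.
- key_block: Drilled wooden block, fixed to the counter, 70 x 110 x 48 mm. Origin: centre of its underside; x away from the robot at yaw 0. The two key sockets are at x = -12 mm, y = -26 and +26 mm, 38 mm deep, slots along the block's y. Drill shanks stand up to 16 mm above it along x = +26 mm.
- pliers: Pliers with red handles, 164 mm long, 12 mm high, lying loose right of the box. Origin: centre of its underside.
- screwdriver: Screwdriver with a yellow handle, 179 mm long, 32 mm high, lying loose in front. Origin: centre of its underside.
- relay: Black cube relay with four prongs, 28 x 28 x 37 mm, loose behind the box. Origin: centre of its underside.

How it is judged:
By the outcome, as a careful person would: the job done as asked, in the order asked, and still so for the second after the job is handed in, while the arm keeps its last pose, push and grip.
It also fails if it takes over 72 s, if anything falls off the work surface, if the arm or the gripper's body presses on something with over 40 N, if the wrist force passes 120 N, or if a joint passes its speed limit or range.

## Working session

There is one attempt and no reset: what is moved stays moved. The work goes in short steps, each a Python script; the robot and the scene stay as the last script left them, time stands still between calls to the robot, and variables do not carry over. Pictures are saved under pics/ and viewed, at most 10 in all, crops included, and the job is handed in when it is done.

```bash
mkdir -p pics; ls; python3 - <<'E'
from station import *
import cv2,numpy as np
for n in ("scene","top"):
    im=read_camera(n); cv2.imwrite(f"pics/{n}0.png",cv2.resize(im[:,:,::-1],(800,600),interpolation=cv2.INTER_CUBIC))
    c=camera_info(n); print(n,{k:np.round(v,4).tolist() if k in("T","intrinsics") else v for k,v in c.items()})
print(get_time())
E
```

```text
pics
scene {'intrinsics': [[464.3171, 0.0, 260.1481], [0.0, 464.3171, 197.526], [0.0, 0.0, 1.0]], 'T': [[-0.5448, 0.3692, -0.7529, -0.2704], [-0.8383, -0.2639, 0.4771, 0.6397], [-0.0225, 0.8911, 0.4533, 0.5729], [0.0, 0.0, 0.0, 1.0]]}
top {'intrinsics': [[358.4856, 0.0, 257.4302], [0.0, 358.4856, 191.6944], [0.0, 0.0, 1.0]], 'T': [[0.0016, 0.9818, -0.1901, 0.3343], [-0.9998, 0.0057, 0.0209, 0.1403], [0.0216, 0.19, 0.9815, 1.0669], [0.0, 0.0, 0.0, 1.0]]}
0.1
```

View pics/top0.png

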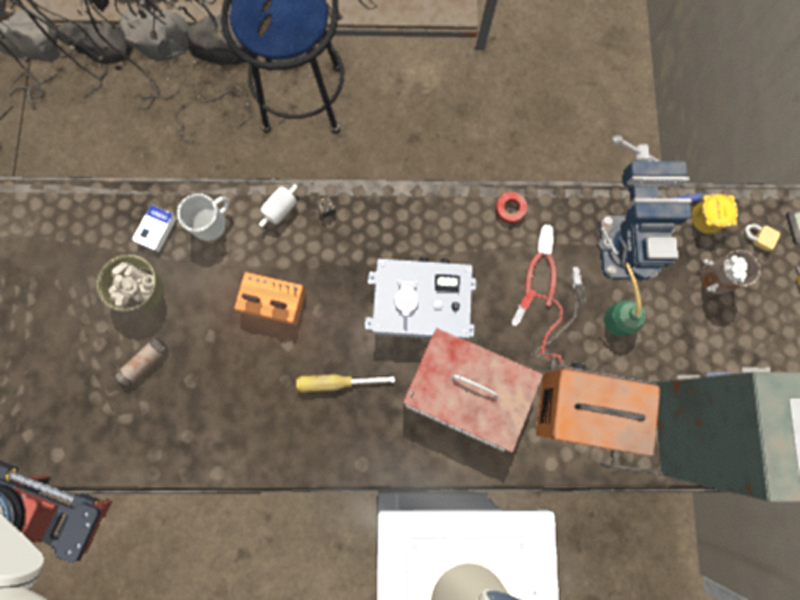

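View pics/scene0.png

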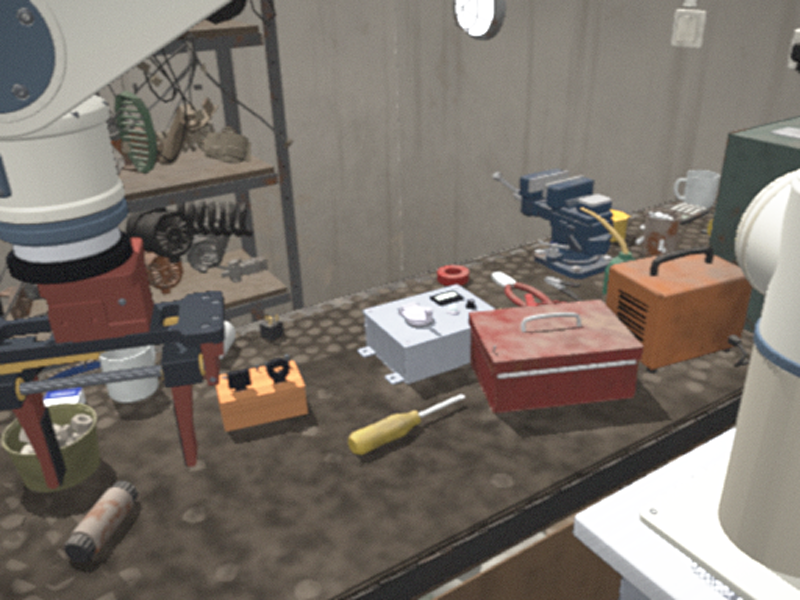

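The top view shows the box panel centred near (421,298) and the cover tab near (405,322). The block is near (270,298). In the scene view the round key, with its hole, is the right-hand one at (278,370), which is the right socket near (279,304) in the top view. Next I'll zoom in on these.

```bash
python3 - <<'E'
import cv2,numpy as np
from station import *
t=read_camera("top")[:,:,::-1]; s=read_camera("scene")[:,:,::-1]
def crop(im,x,y,w,h,k): return cv2.resize(im[y:y+h,x:x+w],(w*k,h*k),interpolation=cv2.INTER_CUBIC)
# top box crop origin(230,160) 80x60 x5 ; block origin(145,165); scene box (225,175) ; scene block (130,220)
a=np.hstack([crop(t,230,160,80,60,5),crop(t,145,165,80,60,5)])
b=np.hstack([crop(s,225,175,100,75,4),crop(s,130,220,100,75,4)])
cv2.imwrite("pics/z1.png",np.vstack([a,b]))
E
```

```text
(no output)
```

View pics/z1.png

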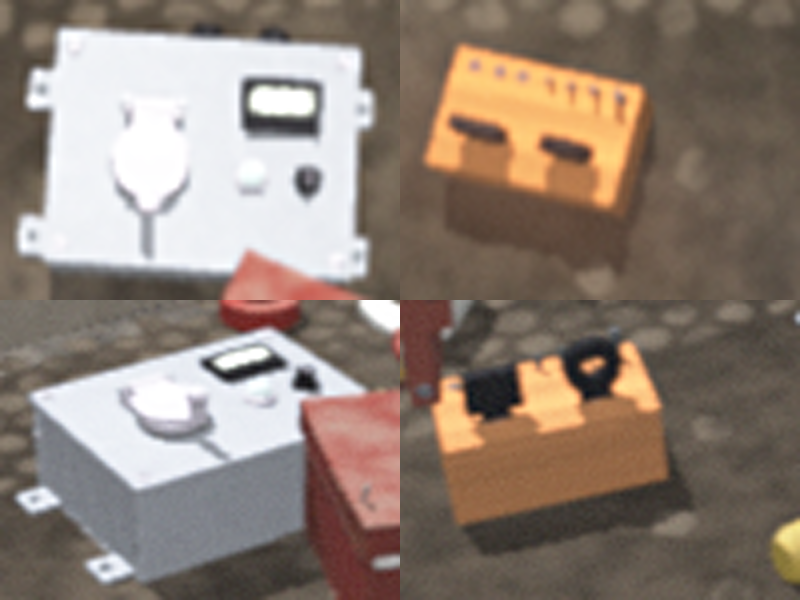

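The crops show the box panel corners at (62,30), (360,47), (358,275) and (48,262). The hinge is at (152,107) and the tab near (150,197). The block's top corners are at (58,44), (248,90), (220,212) and (25,163), and the round key head is at (165,148), in the block's -y socket. Next step is fitting the poses.

```bash
cat > h.py <<'E'
from station import *
import numpy as np, cv2
from scipy.optimize import least_squares
from scipy.spatial.transform import Rotation as R
CI={n:camera_info(n) for n in("top","scene")}
def proj(n,p):
    T=np.linalg.inv(CI[n]["T"]); c=T[:3,:3]@np.array(p,float)+T[:3,3]
    K=np.array(CI[n]["intrinsics"]); return np.array([K[0,2]+K[0,0]*c[0]/-c[2],K[1,2]+K[1,1]*-c[1]/-c[2]])
def unproj(n,uv,z):
    return least_squares(lambda p:proj(n,[p[0],p[1],z])-uv,[.6,.1]).x
def fitpose(obs,p0):  # obs: (cam,uv,local xyz)
    f=lambda q:np.concatenate([proj(n,w(q,l))-uv for n,uv,l in obs])
    r=least_squares(f,p0,loss="soft_l1"); return r.x,f(r.x).reshape(-1,2)
def w(q,l): c,s=np.cos(q[2]),np.sin(q[2]); return np.array([q[0]+c*l[0]-s*l[1],q[1]+s*l[0]+c*l[1],l[2]])
def quat(yaw):  # tool down, tool y axis = horizontal (world y rotated by yaw)
    m=np.column_stack([[np.cos(yaw),np.sin(yaw),0],[np.sin(yaw),-np.cos(yaw),0],[0,0,-1]])
    return R.from_matrix(m).as_quat()[[3,0,1,2]]
E
python3 - <<'E'
from h import *
t=lambda u,v,x,y:np.array([x+u/5,y+v/5]); s=lambda u,v,x,y:np.array([x+u/4,y+v/4])
X,Y,Z=.067,.087,.066
o=[("top",t(62,30,230,160),(X,Y,Z)),("top",t(360,47,230,160),(X,-Y,Z)),("top",t(48,262,230,160),(-X,Y,Z)),("top",t(358,275,230,160),(-X,-Y,Z)),
("scene",s(35,100,225,175),(X,Y,Z)),("scene",s(265,28,225,175),(X,-Y,Z)),("scene",s(135,190,225,175),(-X,Y,Z))]
q,r=fitpose(o,[.6,.1,0]); print("box",q,r.round(1).tolist())
qb=q
h=unproj("top",t(152,107,230,160),.0755); tab=unproj("top",t(150,197,230,160),.092)
c,sn=np.cos(q[2]),np.sin(q[2]); L=lambda p:np.array([[c,sn],[-sn,c]])@(p-q[:2])
print("hinge",h,L(h),"tab",tab,L(tab))
X,Y,Z=.035,.055,.048
o=[("top",t(58,44,145,165),(X,Y,Z)),("top",t(248,90,145,165),(X,-Y,Z)),("top",t(25,163,145,165),(-X,Y,Z)),("top",t(220,212,145,165),(-X,-Y,Z)),
("scene",s(47,137,130,220),(-X,Y,Z)),("scene",s(268,112,130,220),(-X,-Y,Z)),("scene",s(235,45,130,220),(X,-Y,Z)),("scene",s(35,80,130,220),(X,Y,Z))]
q,r=fitpose(o,[.6,.35,0]); print("block",q,r.round(1).tolist())
k=w(q,(-.012,-.026,.0675)); print("key",k,(proj("top",k)-[145,165])*5,(proj("scene",k)-[130,220])*4)
for p,y in((np.array([*tab,.085]),qb[2]),(np.array([k[0],k[1],.06]),q[2]+np.pi/2),(np.array([k[0],k[1],.06]),q[2]),(np.array([*(h-[.03,0]),.08]),qb[2]),(np.array([*(h-[.03,0]),.08]),qb[2]-1.7)):
  for a in(0,np.pi): 
    j=inverse_kinematics(p,quat(y+a)); print(p.round(3),round(y+a,2),None if j is None else np.round(j,2))
E
```

```text
box [ 0.53258839  0.08000056 -0.04233125] [[-0.6, 0.0], [0.0, -0.4], [-0.3, -0.2], [-0.5, 0.0], [-1.1, -1.0], [1.6, 0.1], [2.4, 0.1]]
hinge [0.55611783 0.11082195] [0.02220404 0.03178951] tab [0.50154013 0.11241363] [-0.03239213  0.03107011]
block [ 0.53486848  0.36383454 -0.24424786] [[1.0, 0.3], [-0.4, 0.3], [0.4, -0.5], [-1.6, -1.0], [0.5, 3.9], [-0.7, -0.7], [0.8, -0.2], [-0.1, 0.7]]
key [0.51693716 0.34150815 0.0675    ] [167.94231213 150.2959356 ] [197.62940978  65.98309485]
[0.502 0.112 0.085] -0.04 [ 0.2   0.47  1.96 -0.    0.71  1.81]
[0.502 0.112 0.085] 3.1 [ 0.2   0.47  1.96 -0.    0.71 -1.33]
[0.517 0.342 0.06 ] 1.33 [ 0.56  0.63  1.73 -0.    0.78  0.81]
[0.517 0.342 0.06 ] 4.47 [ 0.56  0.63  1.73 -0.    0.78 -2.33]
[0.517 0.342 0.06 ] -0.24 [ 0.56  0.63  1.73 -0.    0.78  2.38]
[0.517 0.342 0.06 ] 2.9 [ 0.56  0.63  1.73 -0.    0.78 -0.76]
[0.526 0.111 0.08 ] -0.04 [ 0.19  0.51  1.91 -0.    0.72  1.8 ]
[0.526 0.111 0.08 ] 3.1 [ 0.19  0.51  1.91 -0.    0.72 -1.34]
[0.526 0.111 0.08 ] -1.74 None
[0.526 0.111 0.08 ] 1.4 [ 0.19  0.51  1.91 -0.    0.72  0.36]
```

```bash
cat >> h.py <<'E'
BOX=np.array([.5326,.0800,-.0423]); BLK=np.array([.5349,.3638,-.2442])
BX=np.array([np.cos(BOX[2]),np.sin(BOX[2]),0])
def st(m=""): print(m,"t%.1f"%get_time(),"tcp",np.round(get_tcp_pos(),4),"F",np.round(get_ft_force(),1),"M",np.round(get_ft_torque(),2),"w%.3f"%get_grip_width(),"ff",np.round(get_finger_force(),1))
E
python3 - <<'E'
from h import *
q=quat(np.pi+BOX[2]); tab=w(BOX,(-.0345,.0315,.085))
command_gripper(.4)
move_pose(tab+[0,0,.1],q); st("above")
print(movel(tab,v=.1,until_force=6)); st("down")
command_gripper(0); st("pinch")
E
```

```text
above t3.1 tcp [0.4995 0.1136 0.1851] F [-0.3 -0.1 -0.1] M [ 0.03 -0.   -0.03] w0.401 ff 0.0
False
down t4.3 tcp [0.4999 0.113  0.0855] F [0.  0.1 0. ] M [-0.02 -0.   -0.02] w0.397 ff 0.0
pinch t4.8 tcp [0.4996 0.1132 0.0851] F [-1.4  3.   1.5] M [ 0.44  0.07 -0.06] w0.111 ff 30.0
```

```bash
python3 - <<'E'
from h import *
p0=np.array(get_tcp_pos()); a0=np.arctan2(16.5,59); r=np.hypot(59,16.5)/1000
for i,a in enumerate(np.linspace(0,1.90,13)[1:]):
    d=BX*(-np.cos(a0+a)+np.cos(a0))*r; d[2]=(np.sin(a0+a)-np.sin(a0))*r
    movel(p0+d,v=.06)
    if i%3==2: st(round(a,2))
command_gripper(.4); st("open")
p=np.array(get_tcp_pos()); movel(p+[0,0,.08],v=.15)
# go above key
k=w(BLK,(-.012,-.026,.18)); move_pose(k,quat(BLK[2]+np.pi/2)); st("key")
t=read_camera("top")[:,:,::-1]; s=read_camera("scene")[:,:,::-1]
def crop(im,x,y,w,h,k): return cv2.resize(im[y:y+h,x:x+w],(w*k,h*k),interpolation=cv2.INTER_CUBIC)
cv2.imwrite("pics/z2.png",np.hstack([np.vstack([crop(t,235,165,50,37,8),crop(s,240,180,50,37,8)]),np.vstack([crop(t,150,165,50,37,8),crop(s,150,215,50,37,8)])]))
E
```

```text
0.48 t5.8 tcp [0.5137 0.1125 0.1106] F [-1.6  1.   0.5] M [ 0.14  0.49 -0.02] w0.106 ff 30.0
0.95 t6.7 tcp [0.5379 0.1113 0.1264] F [-3.1 -3.3  1.2] M [-0.56  0.64 -0.05] w0.109 ff 30.0
1.42 t7.6 tcp [0.567  0.1097 0.1298] F [-3.  -6.5  3.2] M [-1.    0.6   0.01] w0.104 ff 30.0
1.9 t8.5 tcp [0.5955 0.1082 0.1203] F [ 0.4 -9.   5.6] M [-1.35  0.17  0.03] w0.107 ff 30.0
open t9.1 tcp [0.5931 0.1094 0.1191] F [0.6 0.4 0.6] M [ 0.03 -0.04  0.03] w0.399 ff 0.0
key t11.7 tcp [0.517  0.3412 0.1797] F [0.2 0.7 0.8] M [-0.02  0.14  0.03] w0.398 ff 0.0
```

View pics/z2.png

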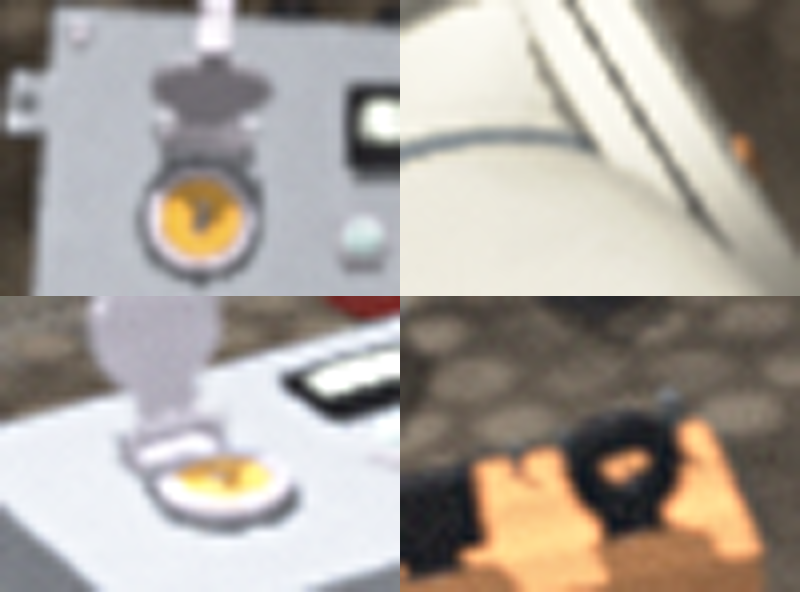

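The cover is fully raised and leaning back. The yellow plug face shows at (203,217) in the top crop and (222,472) in the scene crop, with the slot at its centre. The round key is upright in the block's right-hand (-y) socket. Next I'll get sub-pixel plug centres and grasp the key.

```bash
python3 - <<'E'
from h import *
for n,c0 in(("top",(260,192)),("scene",(268,202))):
    im=read_camera(n); hsv=cv2.cvtColor(im,cv2.COLOR_RGB2HSV)
    m=((hsv[...,1]>100)&(hsv[...,0]>12)&(hsv[...,0]<35)).astype(np.uint8); z=np.zeros_like(m); x,y=c0; z[y-10:y+11,x-12:x+13]=m[y-10:y+11,x-12:x+13]
    pts=cv2.findNonZero(z); h=cv2.convexHull(pts); hm=cv2.fillConvexPoly(np.zeros_like(m),h,1); M=cv2.moments(hm,True); c=np.array([M["m10"],M["m01"]])/M["m00"]
    print(n,c.round(2),len(pts),"kh",unproj(n,c,.072))
# grasp the key: head centre z=.0675, put grasp point there => TCP z .0675-.019
k=w(BLK,(-.012,-.026,.052))
print(movel(k,v=.1,until_force=5)); st("at key")
command_gripper(0); st("grip")
E
```

```text
top [259.64 191.88] 69 kh [0.5265341  0.11286569]
scene [267.55 202.21] 26 kh [0.53128322 0.11147073]
False
at key t13.3 tcp [0.5175 0.3418 0.0527] F [-0.9 -0.3 -0.5] M [-0.11  0.08  0.06] w0.400 ff 0.0
grip t13.9 tcp [0.5188 0.3415 0.0526] F [ 5.2 -3.7  0.5] M [-0.55 -0.93 -0.03] w0.099 ff 30.0
```

```bash
cat >> h.py <<'E'
BOX[2]=-.052
QI=quat(np.pi+BOX[2])
E
python3 - <<'E'
from h import *
p=np.array(get_tcp_pos()); movel(p+[0,0,.02],v=.05); st("l1"); movel(p+[0,0,.09],v=.12); st("lift")
move_pose([.5285,.1121,.145],QI); movel([.5285,.1121,.120],v=.08); wait(.2); st("hover")
s=read_camera("scene")[:,:,::-1];t=read_camera("top")[:,:,::-1]
cv2.imwrite("pics/s3_raw.png",s)
crop=lambda im,x,y,w,h,k: cv2.resize(im[y:y+h,x:x+w],(w*k,h*k),interpolation=cv2.INTER_CUBIC)
cv2.imwrite("pics/z3.png",np.hstack([crop(s,243,165,50,60,10),crop(t,245,165,30,60,10)]))
for q in([.5285,.1121,.072],[.5285,.1121,.0804],[.5285,.1121,.1154]): print((proj("scene",q)-[243,165])*10)
E
```

```text
l1 t14.4 tcp [0.5189 0.3416 0.0728] F [ 1.2 -0.4  1.6] M [-0.1  -0.27 -0.01] w0.102 ff 30.0
lift t15.2 tcp [0.5182 0.3412 0.1419] F [ 0.9 -0.3  0.5] M [-0.05  0.05 -0.04] w0.099 ff 30.0
hover t17.7 tcp [0.5288 0.1122 0.1203] F [-0.3 -0.2 -0.3] M [0.01 0.04 0.03] w0.096 ff 30.0
[249.9312413 377.3036809]
[249.39440884 345.20158025]
[247.11611787 208.9618184 ]
```

View pics/z3.png

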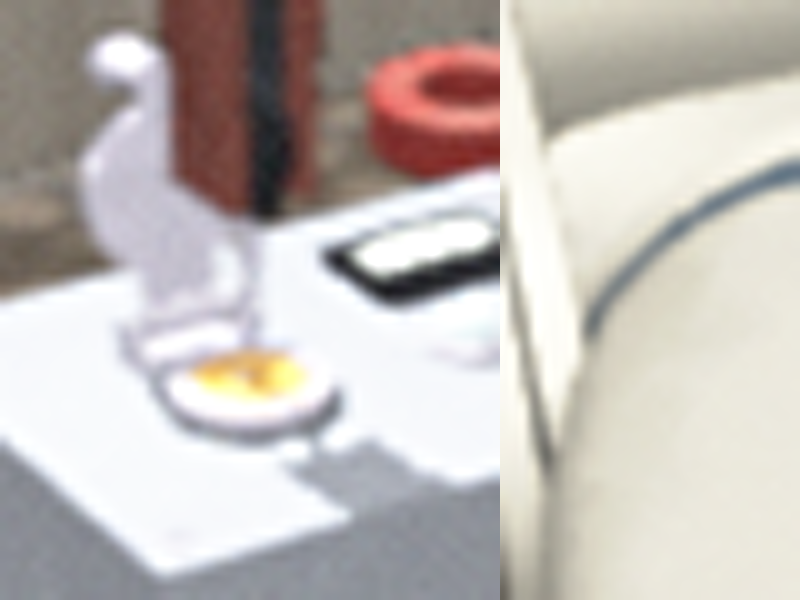

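The scene crop shows the black head gripped between the red fingers at (270,150-215), above the plug at (250,378). The blade is lost against the pale panel, so I'll stretch the contrast.

```bash
python3 - <<'E'
import cv2,numpy as np
s=cv2.imread("pics/s3_raw.png")[178:208,255:285].astype(float)
s=np.clip((s-130)*2.0-0,0,255) ; s=255*(s/255)**1.5
cv2.imwrite("pics/z4.png",cv2.resize(s.astype(np.uint8),(600,600),interpolation=cv2.INTER_CUBIC))
E
```

```text
(no output)
```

View pics/z4.png

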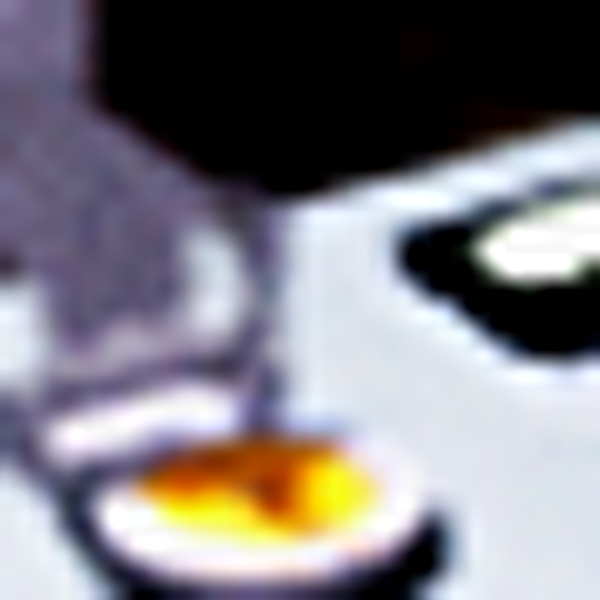

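The grey strip at (180-275, 200-430) is probably the blade, but the cover hinge behind confuses it. I'll raise the key and difference the two images.

```bash
python3 - <<'E'
from h import *
av=lambda n:np.mean([read_camera(n).astype(float) for _ in range(6)],0)
a=av("scene"); p=np.array(get_tcp_pos()); movel(p+[0,0,.06],v=.15); b=av("scene"); movel([.5285,.1121,.120],v=.15); wait(.1); a=(a+av("scene"))/2; st()
np.savez("pics/ab.npz",a=a,b=b)
d=np.abs(a-b).max(2)[178:208,255:285]
d8=np.clip(d*5,0,255).astype(np.uint8); A=np.clip((a-100)*1.6,0,255)[178:208,255:285,::-1].astype(np.uint8)
k=lambda i:cv2.resize(i,(400,400),interpolation=cv2.INTER_CUBIC)
cv2.imwrite("pics/z5.png",np.hstack([k(cv2.cvtColor(d8,cv2.COLOR_GRAY2BGR)),k(A)]))
E
```

```text
t19.9 tcp [0.5288 0.1122 0.1205] F [-0.7  0.6 -0.3] M [ 0.02 -0.   -0.03] w0.097 ff 30.0
```

View pics/z5.png

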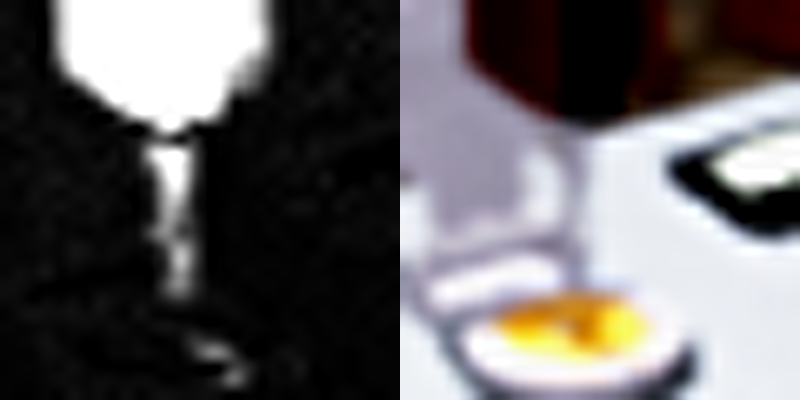

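The difference image shows the blade as a vertical strip at x about 178, ending at y about 295. That puts its right edge at px 270.0, which matches the prediction for a centred key once the plug's offset is allowed for. I'll go down for the first touch.

```bash
python3 - <<'E'
from h import *
x,y=.5278,.1122
movel([x,y,.118],v=.1)
print(movel([x,y,.105],v=.03,until_force=3.5)); st("touch")
z=get_tcp_pos()[2]
if z>.1075:
    BYv=np.array([-BX[1],BX[0],0]); base=np.array([x,y,z-.0006])
    for k,(dx,dy) in enumerate([(0,.8),(0,-.8),(1,0),(1,.8),(1,-.8),(-1,0),(-1,.8),(-1,-.8),(2,0),(2,.8),(2,-.8),(-2,0),(-2,.8),(-2,-.8)]):
        movel(base+BX*dx/1e3+BYv*dy/1e3,v=.03); f=get_ft_force(); p=get_tcp_pos()
        print(dx,dy,np.round(f,1),np.round(p,4))
        if abs(f[0])>8 or abs(f[1])>8 or f[2]<1: break
    st()
E
```

```text
False
touch t20.7 tcp [0.5278 0.1122 0.1048] F [ 1.2  0.2 -0.3] M [-0.   -0.11  0.01] w0.102 ff 30.0
```

No touch at 7 mm below the expected face height, so the blade seems to have entered. I'll go on down gently.

```bash
python3 - <<'E'
from h import *
x,y,_=.5278,.1122,0
for i in range(5):
    r=movel([x,y,get_tcp_pos()[2]-.004],v=.02,until_force=7); st(r)
    if get_ft_force()[2]>12 or get_tcp_pos()[2]<.099: break
E
```

```text
False t21.1 tcp [0.5287 0.1122 0.1009] F [ 4.4 -1.  -4.6] M [-0.17 -1.1   0.04] w0.098 ff 30.0
True t21.3 tcp [0.5292 0.1122 0.0989] F [ 2.  -0.6  0.1] M [ 0.01 -0.26  0.01] w0.097 ff 30.0
```

```bash
python3 - <<'E'
from h import *
wait(.2); st("static"); x,y=.5290,.1121
for i in range(6):
    r=movel([x,y,get_tcp_pos()[2]-.0015],v=.02,until_force=8); wait(.1); st(r)
    if get_ft_force()[2]>8: break
E
```

```text
static t21.5 tcp [0.5292 0.1122 0.0991] F [ 0.4 -0.1 -1. ] M [ 0.04 -0.06  0.02] w0.099 ff 30.0
False t21.8 tcp [0.5291 0.1122 0.0975] F [ 3.  -0.  -1.4] M [ 0.06 -0.38 -0.03] w0.104 ff 30.0
False t22.2 tcp [0.5293 0.1121 0.0961] F [2.9 0.1 0.2] M [-0.03 -0.59  0.  ] w0.100 ff 30.0
False t22.5 tcp [0.5294 0.112  0.0947] F [ 2.9 -1.7  2. ] M [-0.38 -0.65  0.01] w0.102 ff 30.0
False t22.9 tcp [0.5294 0.112  0.0938] F [ 2.1 -1.9  7.8] M [-0.42 -0.36 -0.05] w0.104 ff 30.0
False t23.2 tcp [0.5295 0.1121 0.0935] F [ 0.1 -2.5 14.2] M [-0.44  0.03 -0.02] w0.101 ff 30.0
```

```bash
python3 - <<'E'
from h import *
x,y=.5294,.1121; z0=.0935
zc=z0-.0015
movel([x,y,zc],v=.02); st("0")
for a in np.arange(.15,1.06,.15):
    movel([x,y,zc],frame=quat(np.pi+BOX[2]-a),v=.02); wait(.05); st(round(a,2))
    if get_tcp_pos()[2]<z0-.0015 or abs(get_ft_torque()[2])>.4: break
E
```

```text
0 t23.5 tcp [0.5296 0.1121 0.0934] F [-1.6 -2.5 16.9] M [-0.42  0.35 -0.01] w0.101 ff 30.0
0.15 t23.8 tcp [0.5295 0.1119 0.0931] F [-1.5 -3.9 14.3] M [-0.69  0.15 -0.04] w0.099 ff 30.0
0.3 t24.2 tcp [0.5294 0.1116 0.0928] F [ 0.4 -4.8 10.3] M [-1.04 -0.07 -0.02] w0.098 ff 30.0
0.45 t24.5 tcp [0.5292 0.1114 0.0923] F [ 0.9 -5.6  7.3] M [-1.16 -0.22  0.07] w0.099 ff 30.0
0.6 t24.9 tcp [0.5288 0.1112 0.0919] F [ 1.4 -5.3  2.7] M [-1.17 -0.29 -0.01] w0.099 ff 30.0
```

```bash
cat >> h.py <<'E'
def servo(x,y,angs,F=9,zmin=.0745):
    """twist through angs keeping about F newton down; lateral compliance by half-relaxing x,y"""
    for a in angs:
        p=get_tcp_pos(); f=get_ft_force()
        zc=max(zmin,p[2]-np.clip((F-f[2])*.0002,-.001,.0015)-max(f[2],0)*.0001)
        x+=np.clip(f[0]*5e-5,-2e-4,2e-4); y+=np.clip(f[1]*5e-5,-2e-4,2e-4)
        movel([x,y,zc],frame=quat(np.pi+BOX[2]-a),v=.03); st("a%.2f zc%.4f"%(a,zc))
        if get_ft_force()[2]>20: print("high"); break
    return x,y
E
python3 - <<'E'
from h import *
print(servo(.5290,.1114,[.6,.65,.7,.75,.8,.85,.9,.95,1.0,1.0]))
E
```

```text
a0.60 zc0.0903 t25.1 tcp [0.5288 0.111  0.09  ] F [ 1.4 -3.4  0.6] M [-0.6  -0.51  0.02] w0.106 ff 30.0
a0.65 zc0.0885 t25.4 tcp [0.529  0.1107 0.0882] F [ 2.5 -5.  -1.9] M [-0.92 -0.7   0.06] w0.098 ff 30.0
a0.70 zc0.0867 t25.6 tcp [0.529  0.1106 0.0862] F [ 3.3 -3.5 -4. ] M [-0.81 -0.68  0.04] w0.099 ff 30.0
a0.75 zc0.0847 t25.9 tcp [0.5291 0.1105 0.0851] F [ 0.6 -3.4  5.1] M [-0.87 -0.07  0.06] w0.099 ff 30.0
a0.80 zc0.0838 t26.1 tcp [0.5291 0.1104 0.0849] F [-2.  -4.1 14.2] M [-0.87  0.51  0.09] w0.102 ff 30.0
a0.85 zc0.0845 t26.4 tcp [0.529  0.1104 0.0851] F [-1.1 -3.5  8.7] M [-0.66  0.23  0.07] w0.099 ff 30.0
a0.90 zc0.0842 t26.6 tcp [0.529  0.1103 0.0851] F [-2.6 -2.7 12.9] M [-0.57  0.46  0.09] w0.099 ff 30.0
a0.95 zc0.0846 t26.9 tcp [0.5288 0.1102 0.0852] F [-1.1 -2.4  9.9] M [-0.46  0.29  0.06] w0.103 ff 30.0
a1.00 zc0.0844 t27.1 tcp [0.5288 0.1102 0.0852] F [-2.1 -2.1 11. ] M [-0.48  0.45  0.11] w0.099 ff 30.0
a1.00 zc0.0845 t27.4 tcp [0.5288 0.1102 0.0852] F [-1.6 -1.2 10.2] M [-0.29  0.35  0.1 ] w0.105 ff 30.0
(np.float64(0.5290163139565548), np.float64(0.10975112167065014))
```

```bash
python3 - <<'E'
from h import *
a=np.mean([read_camera("scene").astype(float) for _ in range(4)],0)[160:220,235:295,::-1]
b=np.clip((a-100)*1.6,0,255)
k=lambda i:cv2.resize(i.astype(np.uint8),(400,400),interpolation=cv2.INTER_CUBIC)
cv2.imwrite("pics/z6.png",np.hstack([k(a),k(b)]))
print(R.from_quat(np.roll(get_ee_rot(),-1)).as_matrix().round(3).tolist())
for q in([.5292,.1112,.072],[.529,.1102,.0852]): print((proj("scene",q)-[235,160])*400/60)
E
```

```text
[[-0.497, 0.867, -0.0], [0.867, 0.497, 0.0], [0.001, -0.0, -1.0]]
[220.97605326 283.41857115]
[223.12879767 249.19487964]
```

View pics/z6.png

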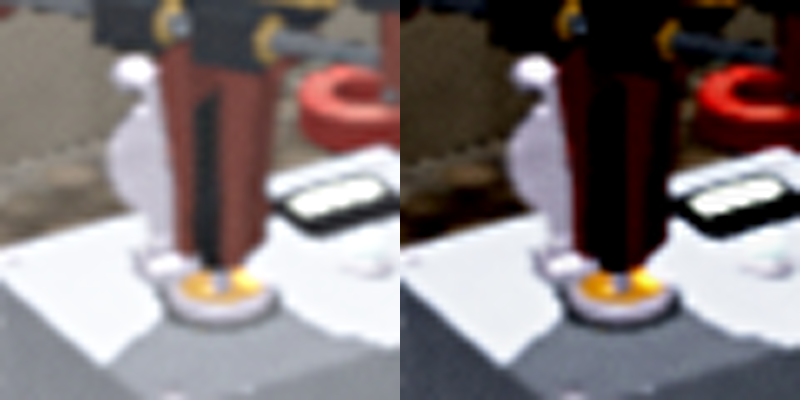

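The blade is in the slot and the cover is still up. In the left half the fingertips are at y about 260 and the plug at (218,288). The 8.5 mm drop matches disc to ward. I'll twist back to 0 under light pressure to send it home.

```bash
python3 - <<'E'
from h import *
print(servo(.5291,.1104,[.8,.6,.4,.2,.1,0,-.05,-.1,-.15,-.15,-.1,0,0],F=7,zmin=.067))
E
```

```text
a0.80 zc0.0849 t27.9 tcp [0.529  0.1104 0.0851] F [ 1.1 -3.3  5.5] M [-0.65 -0.21  0.1 ] w0.099 ff 30.0
a0.60 zc0.0843 t28.3 tcp [0.5292 0.1106 0.0849] F [-0.3 -0.9  9.3] M [-0.29  0.05  0.07] w0.100 ff 30.0
a0.40 zc0.0845 t28.6 tcp [0.5294 0.1108 0.085 ] F [1.  0.5 6.9] M [ 0.03 -0.14  0.01] w0.100 ff 30.0
a0.20 zc0.0842 t29.0 tcp [0.5294 0.1109 0.0845] F [0.9 3.8 4.4] M [ 0.82 -0.31 -0.03] w0.103 ff 30.0
a0.10 zc0.0835 t29.2 tcp [0.5294 0.1108 0.0835] F [2.3 3.1 1.4] M [ 0.8  -0.49  0.01] w0.104 ff 30.0
a0.00 zc0.0822 t29.5 tcp [0.5295 0.1107 0.0822] F [2.4 4.1 0.2] M [ 0.77 -0.6   0.03] w0.101 ff 30.0
a-0.05 zc0.0809 t29.7 tcp [0.5297 0.111  0.081 ] F [3.3 4.6 1.8] M [ 0.87 -0.6  -0.03] w0.097 ff 30.0
a-0.10 zc0.0797 t30.0 tcp [0.5299 0.1112 0.0804] F [1.5 4.2 9.2] M [ 0.88 -0.23 -0.05] w0.100 ff 30.0
a-0.15 zc0.0799 t30.2 tcp [0.5298 0.1114 0.0804] F [0.9 5.1 6.4] M [ 0.95 -0.2  -0.03] w0.097 ff 30.0
a-0.15 zc0.0796 t30.5 tcp [0.5298 0.1115 0.0803] F [0.3 3.9 9.5] M [ 0.68 -0.01 -0.04] w0.103 ff 30.0
a-0.10 zc0.0799 t30.7 tcp [0.5298 0.1114 0.0804] F [1.4 1.8 7.3] M [ 0.42 -0.2   0.02] w0.100 ff 30.0
a0.00 zc0.0797 t31.0 tcp [0.5298 0.1113 0.0802] F [1.1 0.7 7.6] M [ 0.28 -0.19 -0.04] w0.100 ff 30.0
a0.00 zc0.0796 t31.2 tcp [0.5298 0.1113 0.0802] F [0.6 0.6 9.8] M [ 0.27 -0.08 -0.06] w0.099 ff 30.0
(np.float64(0.5297889399568589), np.float64(0.1116156586520066))
```

```bash
python3 - <<'E'
from h import *
print(servo(.5298,.1114,[0,.06,-.06,.06,0,-.06,0,.06,-.03,0],F=15,zmin=.067))
E
```

```text
a0.00 zc0.0781 t31.5 tcp [0.53   0.1113 0.0791] F [-0.7  1.7 12. ] M [ 0.3   0.05 -0.11] w0.100 ff 30.0
a0.06 zc0.0773 t31.7 tcp [0.53   0.1113 0.0785] F [-0.6  1.2 13.5] M [ 0.22  0.17 -0.07] w0.101 ff 30.0
a-0.06 zc0.0768 t32.0 tcp [0.53   0.1115 0.0781] F [-1.6  2.1 16.4] M [ 0.37  0.27 -0.06] w0.101 ff 30.0
a0.06 zc0.0768 t32.3 tcp [0.5298 0.1115 0.0774] F [0.9 1.5 8.7] M [ 0.28 -0.08 -0.1 ] w0.105 ff 30.0
a0.00 zc0.0753 t32.5 tcp [0.5299 0.1115 0.076 ] F [0.3 1.1 9.8] M [ 0.28 -0.18 -0.03] w0.099 ff 30.0
a-0.06 zc0.0739 t32.8 tcp [0.5301 0.1117 0.0758] F [-2.4  0.2 24. ] M [ 0.1   0.62 -0.13] w0.101 ff 30.0
high
(np.float64(0.5297449070414892), np.float64(0.11181544427516014))
```

```bash
python3 - <<'E'
from h import *
movel([.5299,.1115,.0752],frame=QI,v=.03); wait(.1); st()
a=np.mean([read_camera("scene").astype(float) for _ in range(4)],0)[175:215,250:290,::-1]
b=np.clip((a-20)*2.2,0,255)
k=lambda i:cv2.resize(i.astype(np.uint8),(400,400),interpolation=cv2.INTER_CUBIC)
cv2.imwrite("pics/z7.png",np.hstack([k(a),k(b)]))
for q in([.5299,.1115,.072],[.5299,.1115,.0758]): print((proj("scene",q)-[250,175])*10)
E
```

```text
t33.1 tcp [0.53   0.1114 0.0761] F [-1.   2.4 13.9] M [ 0.38  0.14 -0.05] w0.101 ff 30.0
[178.71904381 274.34037932]
[178.47502787 259.85933954]
```

View pics/z7.png

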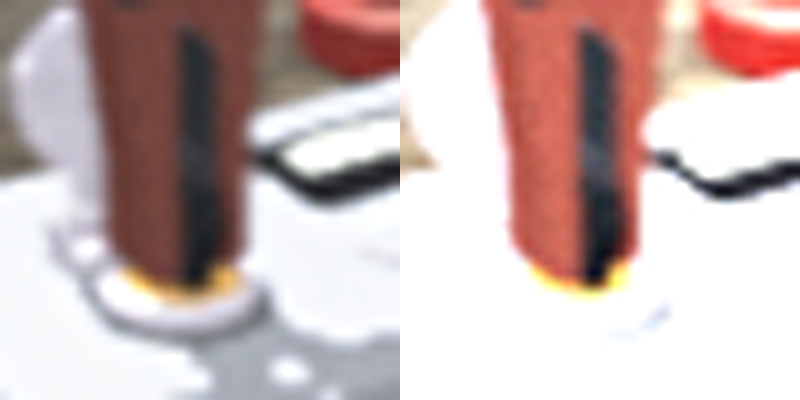

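The black head bottom sits right on the yellow plug face at (195,285), with no blade showing. With the hard stop as well, the key is home. Next I'll turn it clockwise with a light hold-down.

```bash
cat >> h.py <<'E'
def turn(angs,z=.0756,c=(.5283,.1116),d=-.0016,mmax=.3):
    c=np.array(c)
    for a in angs:
        yw=np.pi+BOX[2]-a; p=c+d*np.array([np.cos(yw),np.sin(yw)])
        movel([*p,z],frame=quat(yw),v=.03); wait(.05)
        m=R.from_quat(np.roll(get_ee_rot(),-1)).as_matrix(); ya=np.pi+BOX[2]-np.arctan2(m[1,0],m[0,0])
        M=np.mean([get_ft_torque()[2] for _ in range(5)]); st("a%.2f act%.3f Mz%.2f"%(a,ya,M))
        if M>mmax or get_ft_force()[2]>22: print("stop"); break
E
python3 - <<'E'
from h import *
turn([.15,.3,.45,.6,.8,1.0,1.2])
E
```

```text
a0.15 act0.154 Mz0.01 t33.7 tcp [0.5299 0.1111 0.0761] F [0.6 2.  9.2] M [ 0.34 -0.1   0.01] w0.100 ff 30.0
a0.30 act0.304 Mz0.02 t34.0 tcp [0.5298 0.1108 0.0761] F [0.7 1.5 9.2] M [ 0.27 -0.11  0.02] w0.101 ff 30.0
a0.45 act0.454 Mz-0.02 t34.4 tcp [0.5297 0.1106 0.0761] F [0.  1.9 9.3] M [ 0.25 -0.04 -0.02] w0.102 ff 30.0
a0.60 act0.604 Mz0.03 t34.7 tcp [0.5295 0.1104 0.0761] F [0.4 2.8 9.5] M [ 0.25 -0.1   0.03] w0.099 ff 30.0
a0.80 act0.803 Mz0.06 t35.1 tcp [0.5293 0.1102 0.076 ] F [0.2 2.2 9.9] M [0.24 0.04 0.06] w0.099 ff 30.0
a1.00 act1.003 Mz0.10 t35.5 tcp [0.529  0.11   0.0761] F [0.4 2.  9.5] M [ 0.23 -0.    0.1 ] w0.103 ff 30.0
a1.20 act1.203 Mz0.07 t35.9 tcp [0.5287 0.1098 0.076 ] F [0.3 0.9 9.7] M [ 0.19 -0.05  0.07] w0.102 ff 30.0
```

```bash
python3 - <<'E'
from h import *
turn([1.4,1.55,1.65,1.7,1.75,1.8,1.85,1.9],mmax=.27)
E
```

```text
a1.40 act1.403 Mz0.08 t36.3 tcp [0.5284 0.1097 0.0761] F [ 0.8  2.3 10.1] M [ 0.16 -0.01  0.08] w0.101 ff 30.0
a1.55 act1.553 Mz0.06 t36.7 tcp [0.5281 0.1097 0.0761] F [-0.2  1.5  9.7] M [0.16 0.02 0.06] w0.102 ff 30.0
a1.65 act1.653 Mz0.12 t37.0 tcp [0.5279 0.1097 0.076 ] F [-0.6  1.1 11.2] M [0.15 0.07 0.12] w0.097 ff 30.0
a1.70 act1.703 Mz0.12 t37.3 tcp [0.5278 0.1097 0.0761] F [ 0.3  1.7 10.6] M [0.09 0.04 0.12] w0.104 ff 30.0
a1.75 act1.753 Mz0.12 t37.6 tcp [0.5277 0.1097 0.076 ] F [0.6 1.1 9.6] M [0.06 0.09 0.12] w0.100 ff 30.0
a1.80 act1.803 Mz0.09 t37.9 tcp [0.5276 0.1098 0.0761] F [-0.2  0.6 10. ] M [0.14 0.11 0.09] w0.099 ff 30.0
a1.85 act1.853 Mz0.13 t38.2 tcp [0.5275 0.1098 0.076 ] F [-0.5  1.5 10.2] M [0.15 0.09 0.13] w0.101 ff 30.0
a1.90 act1.903 Mz0.14 t38.5 tcp [0.5274 0.1098 0.076 ] F [-1.2  1.5 10.9] M [0.13 0.15 0.14] w0.101 ff 30.0
```

```bash
python3 - <<'E'
from h import *
turn([1.94,1.98,2.02,2.06,2.1],mmax=.26)
E
```

```text
a1.94 act1.943 Mz0.19 t38.8 tcp [0.5274 0.1098 0.0761] F [-0.4  0.9 10.2] M [0.15 0.1  0.19] w0.098 ff 30.0
a1.98 act1.983 Mz0.16 t39.1 tcp [0.5273 0.1098 0.0761] F [ 0.3  0.1 10.9] M [0.12 0.15 0.16] w0.100 ff 30.0
a2.02 act2.023 Mz0.26 t39.4 tcp [0.5272 0.1098 0.076 ] F [-0.2  0.6 10.6] M [0.05 0.15 0.26] w0.100 ff 30.0
a2.06 act2.063 Mz0.31 t39.7 tcp [0.5272 0.1098 0.076 ] F [-0.8  1.1  9.4] M [0.11 0.12 0.31] w0.107 ff 30.0
stop
```

```bash
python3 - <<'E'
from h import *
wait(.5); print(np.mean([get_ft_torque()[2] for _ in range(20)])); st()
a=np.mean([read_camera("scene").astype(float) for _ in range(4)],0)[130:230,210:310,::-1]
t=read_camera("top")[115:265,130:330,::-1]
cv2.imwrite("pics/z8.png",np.hstack([cv2.resize(a.astype(np.uint8),(400,400),interpolation=cv2.INTER_CUBIC),cv2.resize(t,(400,400))]))
E
```

```text
0.39892575526307955
 t40.2 tcp [0.5272 0.1098 0.076 ] F [-0.2  0.1 10. ] M [0.13 0.16 0.4 ] w0.099 ff 30.0
```

View pics/z8.png

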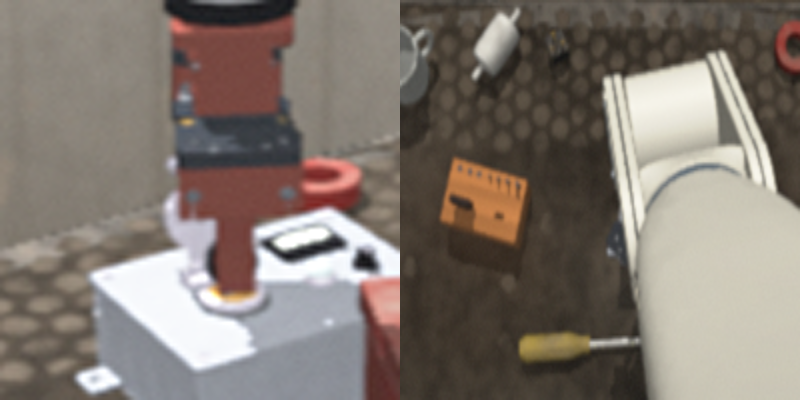

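The scene half shows the gripper turned, with the key head seated on the plug at (230,295) and the cover raised behind it. The top half shows the square key still in the block at (460,202), the round key's socket empty, and the screwdriver and relay where they were. The 0.4 N m reading is well above the spring and disc drag, so the plug is at its end stop.

```bash
python3 -c "
from station import *
print(job_done())"
```

```text
the job is handed in; nothing more can be done
None
```

I handed the job in with the cover raised, the round key seated in the keyhole and turned clockwise to the preheat end stop, and the gripper still holding it there; the result wasn't reported back, and I couldn't see the pliers in the last pictures.

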